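Unclamp a steel test bar and hold it in the gauge's guard slot

ROBOT

A 7-joint arm with a two-finger parallel gripper is mounted at the origin on the work surface. World frame = base frame: x ahead of the robot, y to its left, z up, the work surface at z = 0. Lengths are in mm, angles in rad, forces in N, time in s.
With the tool pointing down it reaches from about 400 to 875 mm from the base axis. Payload 19.3 kg.
Tool frame: the origin (TCP) lies at the very end of the fingers, on their centre line; the grasp point (between the pads) lies 19 mm behind it; z points along the fingers, y is the direction in which the jaws open and shut (so a half turn about z gives the same grasp; the last joint's range is limited). The gripper opens to 85 mm and grips with 20 to 120 N. Pads are 22 mm wide; open, the fingers measure 114 mm over their backs; the gripper's body (76 mm by 85 mm) begins 54 mm behind the grasp point. The pads swing forward as they close: fully open they stand 13 mm farther back than shut.
Start: joints at [1.21, 0.521, -0.036, 1.599, 0.021, 1.021, -0.113], TCP at [179.171, -598.759, 231.291] pointing down, gripper open.
Joint ranges: [-2.91, 2.91], [-0.3, 2.13], [-1.5, 1.42], [0.17, 2.43], [-1.26, 4.41], [0.16, 1.93], [-2.52, 2.52]. Speed limits (rad/s): [1.89, 1.89, 2.39, 2.39, 3.01, 3.01, 3.01].

INTERFACE

Orientations are given as a unit quaternion [w, x, y, z].
In Python, from cell import env, cams gives the robot as it stands.
- The arm moves only by the tool carry_out, never from a script. Its argument "rows" is one flat list of numbers, 5 for each row, row after row: the finger opening in mm, from 0 to 85.4, then the shift along the tool's x, y, z in mm, then the turn about the tool's z in rad. A call has 1 to 20 rows; each row is the pose to reach, as a shift and turn from the pose commanded when the call began, along the tool's axes at that moment; what a row does not reach only later rows make up. A row lasts 1/12 s, in which the tool goes at most 41.7 mm and 7.16 degrees, less where a joint would pass 70% of its speed; a pose out of reach is approached as far as the arm can. A call with a gripper value outside its range is refused whole. The fingers move at their own pace and stop on an object; "squeeze" is the grip in N (left out, the last holds). Time passes only in rows, so rows that repeat a pose let the fingers close. It gives the time, the measured TCP pose, the force and the opening at its end, in the units of the state.
- env.read_state(): the state, without advancing time (a new reading comes with each control period).
- cams.grab_frame(name): name is "scene" or "side" or "wrist"; returns the picture (384x512x3 uint8, red, green, blue); there is no depth.
- cams.camera_info(name): a dict with "intrinsics" (3x3 intrinsics, pixels), "rvec" (rotation vector, rad) and "tvec" (3), from world to camera coordinates, as OpenCV has them. Camera axes: x right, y down, z forward; pixel columns grow to the right and rows downward; lengths in mm; the calibration is good to about 2 mm. A picture is of the moment at which its call begins: read the wrist's pose just before it. camera_info takes no time and is no camera call; for the wrist camera it gives the pose at the moment of the call.
- env.finish_job(): hands the job in, once; it reports no verdict.
The state is a dict: "time": time; "joints": joint angles; "qd": joint speeds; "joint_efforts": joint torques, N m; "position": TCP position; "orientation": TCP orientation; "contact_force": force on the tool from outside, world axes, zero at the start; "wrist_torque": the same for the moment, N m; "gripper_width": finger opening in mm.
Only numpy, scipy, OpenCV 4.12 (cv2) and the standard library are available. Lean on these libraries where they do the work, as an engineer would, in place of code of your own. Each camera call takes 0.05 s, during which the arm holds its last target. There are 200 camera calls.

TASK

Slide the jaw of the fixture well back to free the upright steel test bar, lift the bar out by its tang, and lower its blade gently through the slot in the gauge's guard plate until the lower end is about 40 mm below the plate's upper face. Finish while still holding it there, upright and hanging from the gripper: do not let go of it. Leave the other things on the bench where they are.

Things in the scene. Friction and masses are not known exactly. Their poses are not given: they have to be found in the camera images.
- specimen: Bare steel test bar, 0.35 to 0.55 kg, 125 mm tall, upright in the fixture. Lower part (blade): 34 mm along x, 16 mm along y, 70 mm tall. Upper part (tang, centred on it): 24 mm along x, 16 mm along y, from 70 to 125 mm above the underside. Origin: centre of the underside; z up along the bar. Grip the tang across its 16 mm.
- fixture: Dark steel slide-jaw fixture, fixed to the bench; origin on the bench under the bar. Base plate 12 mm thick, x -45 to 45, y -45 to 145 mm. The bar stands on the base plate, its axes along the fixture's; a fixed jaw (-y, top at 60 mm), side cheeks (top at 50 mm) and a wall at +y (top at 32 mm) keep it upright with about 1 mm play, also when the jaw is open.
- jaw_handle (a point): Top centre of the upright handle plate on the sliding jaw, 106 mm above the bench, 85 mm from the bar along the fixture's +y when shut. Plate 14 mm thick along the fixture's y, 30 mm along x, its upper 75 mm free; 41 mm of free space between it and the jaw block (94 mm high). Axes as the fixture's. Grip it from above across its 14 mm.
- jaw (a joint): Travel of the sliding jaw along the fixture's +y, m: 0 is shut on the bar, 0.045 fully back; starts near 0. About 3 N of friction; stays where it is left. When shut, two prongs (top 94 mm above the bench) lie over the blade's shoulders so that the bar cannot be lifted; they are clear from about 0.016.
- gauge: White gauge housing, 150 x 150 mm, 110 mm high, with a low keypad 35 mm high on its -x side; fixed to the bench. Origin: centre of the main housing on the bench; z up.
- slot (a point): Centre of the slot at the upper face of the bare aluminium guard plate (120 mm square) on top of the gauge, 110 mm above the bench. Slot 36 mm along its x, 18 mm along its y (1 mm to spare on each side of the blade), through the 6 mm plate, edges chamfered 1 mm; below it a chamber 70 x 70 mm, floor 90 mm below this point. Axes as the gauge's. The bar may go in either way round.
- collar: Steel collar lying on the bench, 68 mm across, 24 mm high; bystander. Origin: centre of the underside.
- notched_block: Dark steel notched block, 60 x 22 x 22 mm; bystander. Origin: centre of the underside.
- resin_puck: Black resin puck, 32 mm across, 20 mm high; bystander. Origin: centre of the underside.
Mind the look-alikes: they are no part of the job. What is shaped like the fixture but green is not meant.

How it is judged (in metres and radians):
On the way, in this order (a step that is already met when the one before it is completed fails the run):
1. the jaw is slid back at least 14 mm (clear of the bar) while the bar still stands in the fixture (value of joint jaw above 0.014 m and z of specimen in the frame of fixture below 0.022 m and horizontal distance between specimen and fixture below 0.01 m and angle between specimen's own z axis and vertical below 0.15 rad), for 0.2 s.
2. the bar is lifted in the fingers so that its underside is clear of the fixture's side walls (height (world z) of specimen above 0.062 m and contact force between specimen and the fingers above 3 N), for 0.1 s.
At the end, for the whole second after the job is handed in: The bar is in the fingers (over 5 N), still (under 20 mm/s), its lower end 28 to 52 mm below the plate's upper face and within 5 mm of the slot's centre in x and y, lined up with the slot within 0.12 rad, upright within 0.10 rad, pressing on the gauge with under 10 N (z of specimen in the frame of slot between -0.052 and -0.028 m and x of specimen in the frame of slot between -0.005 and 0.005 m and y of specimen in the frame of slot between -0.005 and 0.005 m and angle between the x axis of specimen and the x axis of slot, either way round below 0.12 rad and angle between specimen's own z axis and vertical below 0.1 rad and contact force between specimen and the fingers above 5 N and contact force between specimen and gauge below 10 N and linear speed of specimen below 0.02 m/s); the arm keeps its last pose, push and grip.
It fails at once if the bar is forced against the gauge (over 40 N) (contact force between specimen and gauge above 40 N).
It fails at once if the collar is disturbed (moved over 20 mm) (distance of collar from where it was at the start of the episode above 0.02 m).
It fails at once if the notched block is disturbed (moved over 20 mm) (distance of notched_block from where it was at the start of the episode above 0.02 m).
It fails at once if the resin puck is disturbed (moved over 20 mm) (distance of resin_puck from where it was at the start of the episode above 0.02 m).
It also fails if it takes over 59 s, if anything falls off the work surface, if the arm or the gripper's body presses on something with over 40 N, if the wrist force passes 120 N, or if a joint passes its speed limit or range.

## Working session

There is one attempt and no reset: what is moved stays moved. The work goes in short steps, Python scripts to look and compute and a tool call to move; the robot and the scene stay as the last step left them, time stands still between calls to the robot, and variables do not carry over. Pictures are saved under pics/ and viewed, about 8 in all and at most 12, crops included, and the job is handed in when it is done.

Besides the shell and the picture viewer there is one more tool, called as a command line: name --argument value ..., lists and objects as JSON in quotes. carry_out: Moves the arm, as the interface text tells. Its arguments: {"type":"object","properties":{"rows":{"type":"array"},"squeeze":{"type":"number"}},"required":["rows"]}

```bash
ls; mkdir -p pics; cat > h.py <<'E'
import numpy as np, cv2
from cell import env, cams
def cam(n):
    c=cams.camera_info(n); K=np.array(c["intrinsics"],float); R=cv2.Rodrigues(np.array(c["rvec"],float))[0]; t=np.array(c["tvec"],float).ravel()
    return K,R,t
def ray(c,uv):
    K,R,t=c; d=R.T@np.linalg.inv(K)@np.array([uv[0],uv[1],1.]); return -R.T@t, d/np.linalg.norm(d)
def onz(c,uv,z):
    o,d=ray(c,uv); return o+d*(z-o[2])/d[2]
def proj(c,p):
    K,R,t=c; q=K@(R@np.array(p,float)+t); return q[:2]/q[2]
def two(c1,u1,c2,u2):
    o1,d1=ray(c1,u1);o2,d2=ray(c2,u2)
    s=np.linalg.lstsq(np.c_[d1,-d2],o2-o1,rcond=None)[0]
    a=o1+s[0]*d1;b=o2+s[1]*d2; return (a+b)/2,np.linalg.norm(a-b)
def grab(n,f=None):
    im=cams.grab_frame(n)
    if f: cv2.imwrite('pics/'+f,cv2.cvtColor(im,cv2.COLOR_RGB2BGR))
    return im
E
python3 - <<'E'
from h import *
np.set_printoptions(precision=3,suppress=True)
a=grab("scene","scene0.png");b=grab("side","side0.png")
for n in("scene","side","wrist"):
    c=cam(n); print(n,c[0].ravel(),-c[1].T@c[2],c[1][2])
s=env.read_state();print(s["time"],s["position"],s["orientation"],s["contact_force"],s["gripper_width"])
E
```

```text
pics
scene [416.459   0.    258.472   0.    416.459 191.44    0.      0.      1.   ] [1089.572  520.071  853.547] [-0.505 -0.499 -0.704]
side [394.816   0.    248.498   0.    394.816 189.268   0.      0.      1.   ] [385.09  694.819 696.53 ] [ 0.139 -0.755 -0.64 ]
wrist [296.62    0.    259.215   0.    296.62  196.804   0.      0.      1.   ] [ 258.525 -574.856  374.736] [-0.304 -0.09  -0.948]
0.1 [ 179.076 -598.49   230.81 ] [-0.     0.989  0.145 -0.   ] [ 0.244 -0.824  0.194] 85.49250084360168
```

View pics/scene0.png

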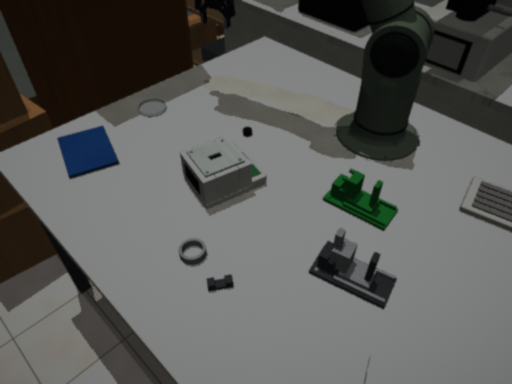

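View pics/side0.png

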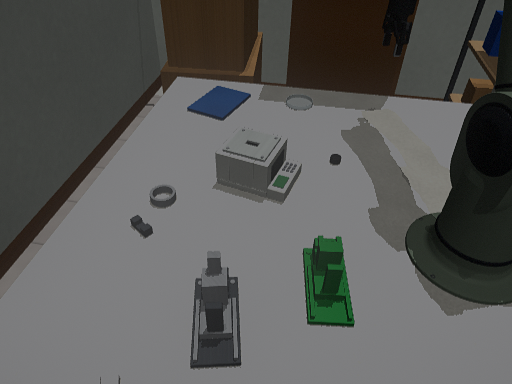

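Candidates. Fixture: the dark one at scene (352,268) / side (215,320), or the green one at (360,198) / (327,285), which is the look-alike. I choose the dark one, with the bar's tang at (340,238) / (214,258) and the handle at (374,262) / (214,312). The gauge slot is at (215,156) / (252,143). The collar is at (192,250), the notched block at (220,283) and the puck at (247,131). A close crop will check this.

```bash
python3 - <<'E'
import cv2,numpy as np
a=cv2.imread('pics/scene0.png');b=cv2.imread('pics/side0.png')
def cr(i,x,y,w,h,W,H):return cv2.resize(i[y:y+h,x:x+w],(W,H),interpolation=cv2.INTER_CUBIC)
f=lambda t:np.clip(255*(t/255.)**.6,0,255).astype(np.uint8)
m=np.vstack([np.hstack([cr(a,305,225,100,75,400,300),cr(b,165,240,100,75*1,400,300)]),np.hstack([cr(a,175,125,100,75,400,300),cr(b,205,120,100,75,400,300)])])
cv2.imwrite('pics/crop1.png',f(m))
E
```

```text
(no output)
```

View pics/crop1.png

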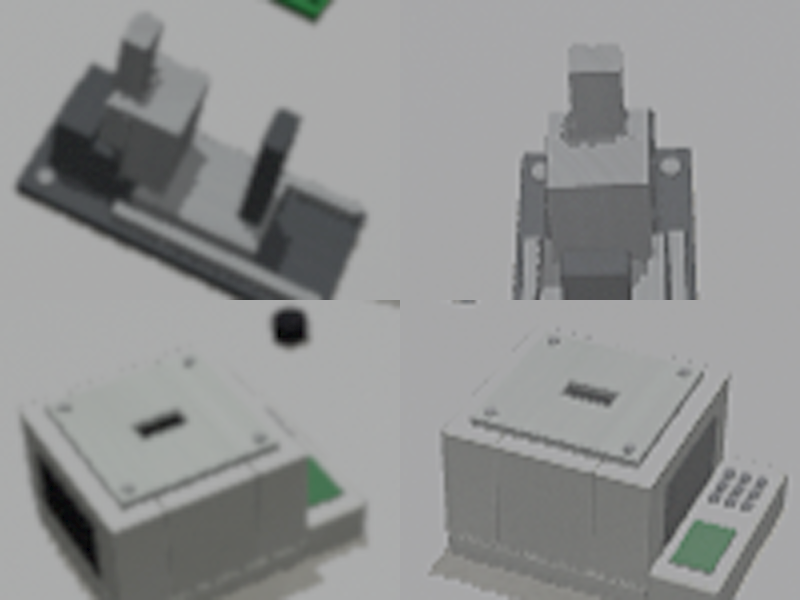

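The crop confirms the choice: grey tang standing in the dark fixture (scene ≈(341,231.5), side ≈(214,254.7)), handle plate top at scene ≈(376,254.5) / side ≈(214,305.5), and the slot at scene ≈(215,156) / side ≈(252.5,143).

```bash
python3 - <<'E'
from h import *
np.set_printoptions(precision=2,suppress=True)
A=cam("scene");B=cam("side")
for n,u,v,z in(("tang",(340.9,231.6),(214,254.7),137),("handle",(376.2,254.5),(214.2,305.5),106),("slot",(215,156),(252.5,143),110)):
    p,e=two(A,u,B,v);print(n,p,e,onz(A,u,z),onz(B,v,z))
# gauge plate screws -> axes (crop coords)
S=[(65,407),(190,362),(260,438),(128,489)];D=[(554,340),(684,373),(630,449),(490,412)]
P=np.array([onz(A,(175+x/4,125+(y-300)/4),110) for x,y in S]);Q=np.array([onz(B,(205+(x-400)/4,120+(y-300)/4),110) for x,y in D])
print(P[:,:2],P.mean(0));print(Q[:,:2],Q.mean(0))
k=onz(A,(175+330/4,125+185/4),35);print("keypad",k)
s=env.read_state();print(s["joints"])
for n,u in(("collar",(192,251)),("block",(220,283)),("puck",(247,131))):print(n,onz(A,u,10))
R=cam("wrist")[1]
from scipy.spatial.transform import Rotation as Ro
q=np.array(s["orientation"]);M=Ro.from_quat(q[[1,2,3,0]]).as_matrix();print("tool axes cols",M)
W=cam("wrist");print("cam in tool",M.T@(-W[1].T@W[2]-np.array(s["position"])),W[1]@M)
E
```

```text
tang [533.67 230.76 135.05] 0.4944446270800215 [535.  231.3 137. ] [533.2  232.67 137.  ]
handle [511.1  316.31 107.74] 4.085446026008863 [508.38 313.87 106.  ] [511.89 317.5  106.  ]
slot [ 540.07 -194.78  106.43] 1.5643623014921657 [ 543.38 -190.35  110.  ] [ 539.04 -190.73  110.  ]
[[ 578.58 -251.08]
 [ 482.42 -227.95]
 [ 504.32 -130.81]
 [ 602.38 -154.37]] [ 541.92 -191.06  110.  ]
[[ 576.15 -251.17]
 [ 480.13 -227.38]
 [ 501.73 -130.56]
 [ 599.5  -153.39]] [ 539.38 -190.63  110.  ]
keypad [ 445.11 -121.7    35.  ]
[ 1.21  0.52 -0.04  1.6   0.02  1.02 -0.11]
collar [753.56 -45.17  10.  ]
block [765.42  74.71  10.  ]
puck [ 307.64 -309.53   10.  ]
tool axes cols [[ 0.96  0.29 -0.  ]
 [ 0.29 -0.96  0.  ]
 [-0.   -0.   -1.  ]]
cam in tool [  82.88   -0.   -143.93] [[-0.    1.    0.  ]
 [-0.95 -0.   -0.32]
 [-0.32 -0.    0.95]]
```

carry_out --rows '[60,470,-380,0,0,60,470,-380,0,0,60,470,-380,0,0,60,470,-380,0,0,60,470,-380,0,0,60,470,-380,0,0,60,470,-380,0,0,60,470,-380,0,0,60,470,-380,0,0,60,470,-380,0,0,60,470,-380,0,0,60,470,-380,0,0,60,470,-380,0,0,60,470,-380,0,0,60,470,-380,0,0,60,470,-380,0,0]' --squeeze 40

```text
time: 1.43
position: [522.7, -94.9, 231.0]
orientation: [-0.001, 0.989, 0.148, 0.0]
contact_force: [-0.7, 1.3, 0.2]
gripper_width: 60.0
```

carry_out --rows '[40,107,-352,0,0.015,40,107,-352,0,0.015,40,107,-352,0,0.015,40,107,-352,0,0.015,40,107,-352,0,0.015,40,107,-352,0,0.015,40,107,-352,0,0.015,40,107,-352,0,0.015,40,107,-352,0,0.015,40,107,-352,0,0.015,40,107,-352,0,0.015,40,107,-352,0,0.015,40,107,-352,0,0.015]'

```text
time: 2.52
position: [522.4, 266.4, 231.2]
orientation: [0.0, 0.991, 0.137, -0.0]
contact_force: [-0.1, -0.2, -0.1]
gripper_width: 39.7
```

```bash
python3 - <<'E'
from h import *
np.set_printoptions(precision=3,suppress=True)
s=env.read_state();c=cam("wrist");a=grab("wrist","wrist1.png")
np.savez("w1.npz",K=c[0],R=c[1],t=c[2])
for p in((533.7,231.3,137),(511,316,106)):print(proj(c,p))
print(s["position"],s["orientation"],s["joints"])
f=np.clip(255*(a/255.)**.6,0,255).astype(np.uint8)
cv2.imwrite('pics/w1z.png',cv2.resize(f,(800,600))[...,::-1])
E
```

```text
[302.769 198.813]
[205.61  187.161]
[522.427 266.428 231.191] [ 0.     0.991  0.137 -0.   ] [-0.341  0.476 -0.327  1.693  0.176  1.002 -2.025]
```

View pics/w1z.png

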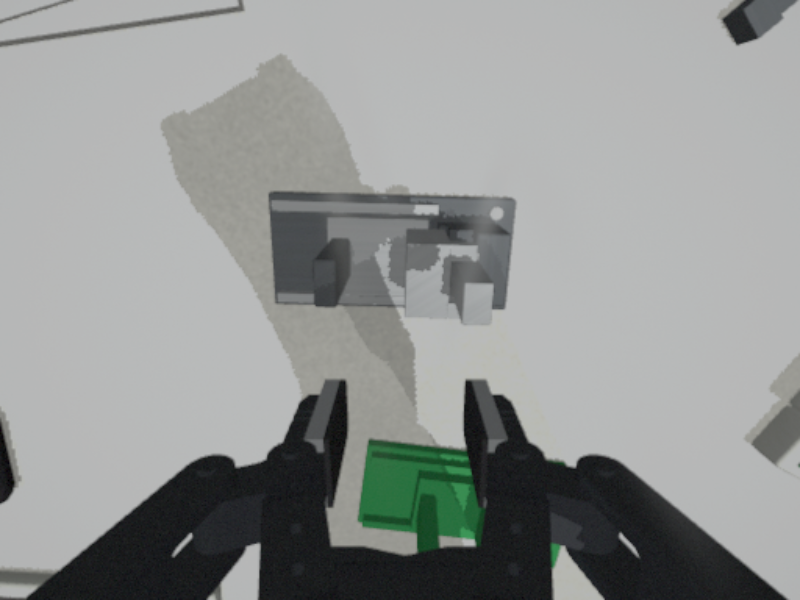

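The wrist view shows the tang top at about (305.3,194), the handle top at about (208,180.5) and the base plate edges nearly level. The green look-alike is behind the fingers. Next I refine the positions from this view.

```bash
python3 - <<'E'
from h import *
np.set_printoptions(precision=2,suppress=True)
d=np.load("w1.npz");c=(d["K"],d["R"],d["t"]);k=1/1.5625
def ang(a,b,z):
    p=onz(c,np.array(a)*k,z);q=onz(c,np.array(b)*k,z);v=(p-q);return np.arctan2(-v[0],v[1]),np.linalg.norm(v)
T=onz(c,np.array((477,303))*k,137);H=onz(c,np.array((324.5,282))*k,106)
print("tang",T,"handle",H,"yaw",np.arctan2(-(H-T)[0],(H-T)[1]),np.linalg.norm((H-T)[:2]))
print("base edges",ang((270,193),(515,200),12),ang((276,304),(507,308),12))
print("tang corners",[onz(c,np.array(p)*k,137)[:2] for p in((462,282),(492,282),(492,324),(463,324))])
s=env.read_state();q=s["orientation"];print("tool yaw",2*np.arctan2(q[2],q[1]),s["position"])
E
```

```text
tang [538.42 230.64 137.  ] handle [517.93 315.54 106.  ] yaw 0.23679652168059892 87.33765531614428
base edges (np.float64(0.2458673828451479), np.float64(187.42049363193362)) (np.float64(0.25546320742877787), np.float64(190.64943419156353))
tang corners [array([547.41, 242.05]), array([551.73, 226.69]), array([529.15, 218.87]), array([524.85, 234.18])]
tool yaw 0.27383182269746 [522.46 266.42 231.31]
```

carry_out --rows '[40,6.5,-48,0,0.024,40,6.5,-48,0,0.024,40,6.5,-48,40,0.024,40,6.5,-48,80,0.024,40,6.5,-48,115,0.024,40,6.5,-48,140,0.024,40,6.5,-48,155,0.024,40,6.5,-48,155,0.024]'

```text
time: 3.23
position: [514.2, 314.0, 73.3]
orientation: [0.001, 0.992, 0.125, -0.002]
contact_force: [-0.0, -0.1, -0.3]
gripper_width: 40.1
```

```bash
python3 - <<'E'
from h import *
s=env.read_state();print(s["position"],s["contact_force"])
a=grab("side");b=grab("scene")
f=lambda i,x,y,w,h,W,H:cv2.resize(np.clip(255*(i[y:y+h,x:x+w]/255.)**.6,0,255).astype(np.uint8),(W,H),interpolation=cv2.INTER_CUBIC)
cv2.imwrite('pics/grip1.png',np.hstack([f(a,150,210,120,150,400,500),f(b,290,190,120,150,400,500)])[...,::-1])
E
```

```text
[514.17332302 313.96191934  73.27165907] [-0.03670627 -0.1472991  -0.28972985]
```

View pics/grip1.png

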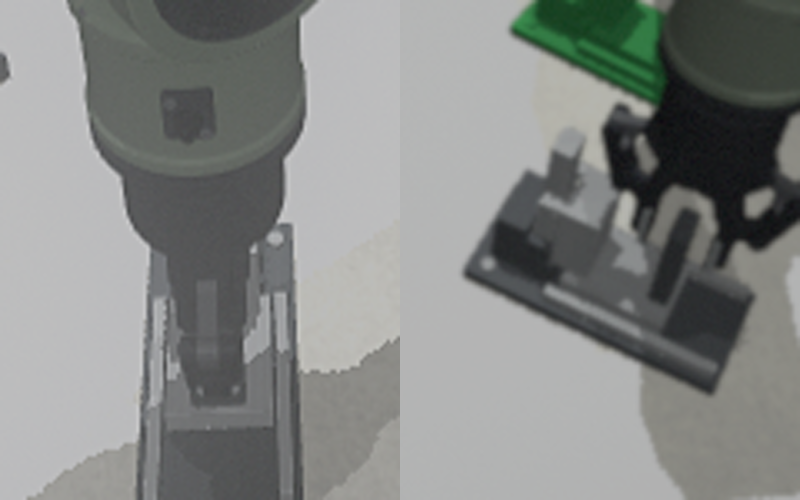

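The handle plate sits between the open fingers (right half, ~(675,250)). I'll close on it.

carry_out --rows '[0,0,0,0,0,0,0,0,0,0,0,0,0,0,0,0,0,0,0,0,0,0,0,0,0,0,0,0,0,0]' --squeeze 40

```text
time: 3.83
position: [516.1, 316.0, 77.9]
orientation: [-0.0, 0.992, 0.125, 0.001]
contact_force: [-0.2, -1.4, 8.4]
gripper_width: 13.4
```

carry_out --rows '[0,0,-6,0,0,0,0,-12,0,0,0,0,-18,0,0,0,0,-24,0,0,0,0,-30,0,0,0,0,-36,0,0,0,0,-40,0,0,0,0,-40,0,0,0,0,-40,0,0,0,0,-40,0,0]'

```text
time: 4.67
position: [506.1, 355.8, 77.9]
orientation: [-0.001, 0.992, 0.126, 0.001]
contact_force: [-0.0, 2.9, 5.8]
gripper_width: 13.4
```

carry_out --rows '[36,0,0,0,0,36,0,0,0,0,36,0,0,0,0,36,0,0,0,0,36,0,0,-40,0,36,0,0,-80,0,36,0,0,-120,0,36,0,0,-140,0,36,0,40,-140,0,36,0,80,-140,0,36,0,110,-140,0,36,0,124,-140,0,36,0,124,-140,0,36,0,124,-140,0]'

```text
time: 5.83
position: [536.3, 234.2, 216.4]
orientation: [-0.0, 0.992, 0.125, -0.0]
contact_force: [-0.3, 0.2, -0.4]
gripper_width: 36.2
```

```bash
python3 - <<'E'
from h import *
np.set_printoptions(precision=3,suppress=True)
s=env.read_state();c=cam("wrist");a=grab("wrist","wrist2.png")
np.savez("w2.npz",K=c[0],R=c[1],t=c[2])
print(s["position"],s["orientation"],proj(c,(536.5,232,137)))
f=np.clip(255*(a/255.)**.6,0,255).astype(np.uint8)
cv2.imwrite('pics/w2z.png',cv2.resize(f[90:315,130:430],(800,600),interpolation=cv2.INTER_CUBIC)[...,::-1])
E
```

```text
[536.325 234.192 216.37 ] [-0.     0.992  0.125 -0.   ] [262.201 206.899]
```

View pics/w2z.png

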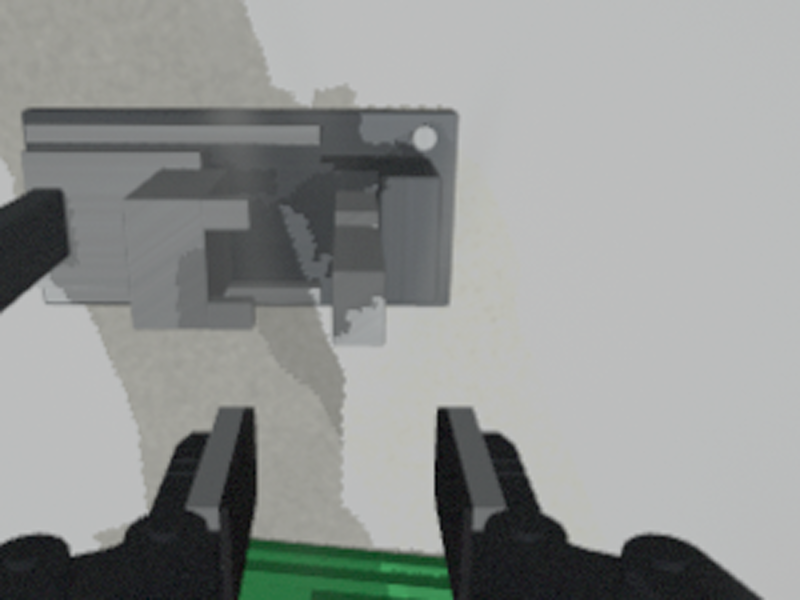

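The bar still stands, free: tang top at crop ≈(359,309), full-image ≈(265,206). The jaw block and prongs are well back. I'll descend and grip the tang.

carry_out --rows '[36,0.5,3.8,20,0,36,0.5,3.8,50,0,36,0.5,3.8,80,0,36,0.5,3.8,105,0,36,0.5,3.8,118,0,36,0.5,3.8,123,0,36,0.5,3.8,123,0,36,0.5,3.8,123,0,0,0.5,3.8,123,0,0,0.5,3.8,123,0,0,0.5,3.8,123,0,0,0.5,3.8,123,0,0,0.5,3.8,123,0,0,0.5,3.8,123,0,0,0.5,3.8,123,0,0,0.5,3.8,123,0]' --squeeze 60

```text
time: 7.22
position: [538.3, 231.2, 94.5]
orientation: [-0.0, 0.992, 0.125, 0.001]
contact_force: [-0.4, -0.5, 7.2]
gripper_width: 15.6
```

carry_out --rows '[0,0,0,-5,0,0,0,0,-12,0,0,0,0,-22,0,0,0,0,-35,0,0,0,0,-48,0,0,0,0,-62,0,0,0,0,-75,0,0,0,0,-90,0,0,0,0,-105,0,0,0,0,-120,0,0,0,0,-135,0,0,0,0,-145,0,0,0,0,-150,0,0,0,0,-150,0,0,0,0,-150,0]'

```text
time: 8.47
position: [537.4, 230.8, 243.0]
orientation: [0.0, 0.992, 0.126, -0.0]
contact_force: [0.1, -0.3, -5.6]
gripper_width: 15.3
```

carry_out --rows '[0,-5,13,0,0.016,0,-15,40,0,0.05,0,-27,70,0,0.09,0,-38,100,0,0.13,0,-50,132,0,0.17,0,-62,164,0,0.21,0,-74,196,0,0.25,0,-86,228,0,0.29,0,-98,260,0,0.33,0,-110,292,0,0.37,0,-122,322,0,0.41,0,-132,350,0,0.45,0,-140,370,0,0.475,0,-145,383,0,0.486,0,-146,386,0,0.486,0,-146,386,0,0.486,0,-146,386,0,0.486,0,-146,386,0,0.486]'

```text
time: 9.97
position: [492.6, -177.8, 243.1]
orientation: [-0.0, 0.993, -0.116, -0.0]
contact_force: [0.2, 0.2, -5.0]
gripper_width: 15.3
```

```bash
python3 - <<'E'
from h import *
np.set_printoptions(precision=3,suppress=True)
s=env.read_state();c=cam("wrist");a=grab("wrist","wrist3.png")
np.savez("w3.npz",K=c[0],R=c[1],t=c[2],p=s["position"],q=s["orientation"])
print(s["time"],s["position"],s["orientation"],s["gripper_width"],s["contact_force"],proj(c,(540.5,-190.8,110)),proj(c,np.array(s["position"])-[0,0,82.5]))
f=np.clip(255*(a/255.)**.6,0,255).astype(np.uint8)
cv2.imwrite('pics/w3z.png',cv2.resize(f,(800,600),interpolation=cv2.INTER_CUBIC)[...,::-1])
E
```

```text
9.9667 [ 492.621 -177.839  243.117] [-0.     0.993 -0.116 -0.   ] 15.331788266673787 [ 0.237  0.216 -4.959] [261.87  135.367] [260.195 204.81 ]
```

View pics/w3z.png

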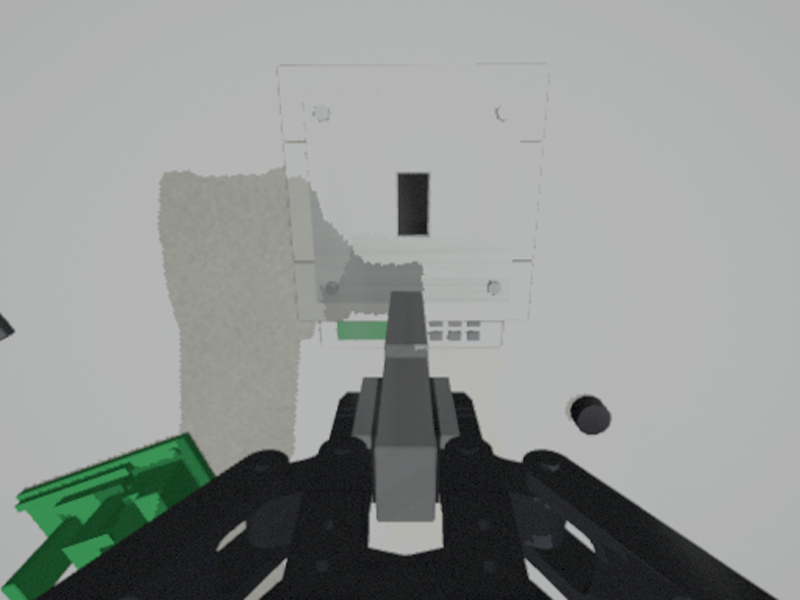

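The slot is at view (413.5,204), full-image ≈(264.6,130.6). The blade's lower front edge is at view y≈292, x 390–423, and the yaw looks aligned. Now a subpixel measurement of both.

```bash
cat > m.py <<'E'
from h import *
from scipy.spatial.transform import Rotation as Ro
np.set_printoptions(precision=2,suppress=True)
def slot(f,npz,box):
    a=cv2.imread(f,0);d=np.load(npz);c=(d["K"],d["R"],d["t"]);q=d["q"];M=Ro.from_quat(q[[1,2,3,0]]).as_matrix();P=d["p"]
    x0,y0,x1,y1=box;g=cv2.resize(a[y0:y1,x0:x1],None,fx=8,fy=8,interpolation=cv2.INTER_CUBIC)
    th,m=cv2.threshold(g,0,255,cv2.THRESH_OTSU+cv2.THRESH_BINARY_INV)
    cs,_=cv2.findContours(m,cv2.RETR_EXTERNAL,cv2.CHAIN_APPROX_NONE);k=max(cs,key=cv2.contourArea).reshape(-1,2)
    px=(k+.5)/8-.5+[x0,y0]
    w=np.array([M.T@(onz(c,p,110)-P) for p in px])[:,:2].astype(np.float32)
    r=cv2.minAreaRect(w);print("thr",th,"slot in tool frame",r,"pix bbox",px.min(0),px.max(0));return a,c,M,P
if __name__=="__main__":
    a,c,M,P=slot("pics/wrist3.png","w3.npz",(245,100,285,160))
    for x in (253,256,260,264,268): print(x,a[178:196,x])
    for y in (192,196,200,205): print(y,a[y,243:278])
E
python3 m.py
```

```text
thr 79.0 slot in tool frame ((53.818634033203125, 3.650933265686035), (18.1780948638916, 36.19499206542969), 89.94132995605469) pix bbox [254.06 110.19] [274.19 150.44]
253 [75 74 73 73 72 75 75 75 53 37 37 37 36 37 37 37 37 37]
256 [75 74 75 73 72 74 76 75 52 38 36 37 37 37 38 38 37 38]
260 [75 74 74 74 72 74 75 76 56 40 38 37 37 36 36 37 37 37]
264 [74 74 74 73 73 75 75 74 57 40 38 36 37 38 38 38 37 37]
268 [74 74 74 74 72 75 76 75 57 41 39 38 38 39 38 39 38 38]
192 [ 73  73  73  73  73  71  59  36  37  37  37  37  38  38  37  38  37  36
  35  37  37  38  37  38  38  38  37  66 115 134 133 133 134 134 134]
196 [ 86  86  87  87  86  78  48  37  37  37  38  36  38  37  38  37  37  35
  36  36  37  37  37  38  38  38  38  50 100 145 145 144 145 145 145]
200 [ 87  86  86 101 118  68  37  37  37  37  37  37  36  37  36  38  37  36
  35  35  36  36  38  38  38  38  37  40  87 144 145 145 145 145 145]
205 [107 106 106 106  95  47  37  38  37  37  36  36  36  37  37  37  36  35
  36  36  36  36  38  37  38  38  38  39  56 103 137 134 120 106 105]
```

```bash
python3 - <<'E'
from m import *
d=np.load("w3.npz");c=(d["K"],d["R"],d["t"]);q=d["q"];M=Ro.from_quat(q[[1,2,3,0]]).as_matrix();P=d["p"]
for z in(158,160.6,163):
  for u in((249.6,186),(270,186)):print(z,M.T@(onz(c,u,z)-P))
print(M)
E
```

```text
158 [15.18 -8.48 85.12]
158 [15.19  7.93 85.11]
160.6 [15.95 -8.39 82.51]
160.6 [15.95  7.83 82.51]
163 [16.66 -8.31 80.11]
163 [16.66  7.74 80.11]
[[ 0.97 -0.23 -0.  ]
 [-0.23 -0.97  0.  ]
 [-0.   -0.   -1.  ]]
```

carry_out --rows '[0,0,2,10,0,0,0,4,22,0,0,0,4,32,0,0,5,4,37,0,0,5,4,38,0,0,5,4,38,0,0,5,4,38,0,0,5,4,38,0]'

```text
time: 10.68
position: [496.5, -184.3, 205.7]
orientation: [0.0, 0.993, -0.117, 0.0]
contact_force: [-0.6, -0.1, -4.3]
gripper_width: 15.2
```

```bash
python3 - <<'E'
from m import *
s=env.read_state();c=cam("wrist");g=grab("wrist","wrist4.png")
np.savez("w4.npz",K=c[0],R=c[1],t=c[2],p=s["position"],q=s["orientation"])
print(s["time"],s["position"],s["orientation"],s["gripper_width"],s["contact_force"])
pz=np.array(s["position"]);q=np.array(s["orientation"]);M=Ro.from_quat(q[[1,2,3,0]]).as_matrix()
u=proj(c,pz+M@np.array([49,0,pz[2]-110]));print(u)
x,y=u.round().astype(int)
a,_,_,_=slot("pics/wrist4.png","w4.npz",(x-20,max(0,y-32),x+20,y+34))
e=proj(c,pz+M@np.array([16,0,82.5]));print("edge pred",e)
r=int(e[1]);print(r-8,a[r-8:r+9,[253,256,260,264,268]].T)
for yy in range(r,r+14,3):print(yy,a[yy,242:282])
E
```

```text
10.6833 [ 496.53 -184.27  205.68] [ 0.    0.99 -0.12  0.  ] 15.222009403904227 [-0.6  -0.09 -4.25]
[260.16 141.84]
thr 81.0 slot in tool frame ((48.325599670410156, -1.8090858459472656), (18.551729202270508, 36.59724044799805), 89.96354675292969) pix bbox [246.19 119.19] [269.56 165.06]
edge pred [260.17 185.97]
177 [[134 135 137  99  77  75  75  75  76  53  37  38  38  37  37  38  38]
 [134 135  99  77  77  75  75  75  75  55  39  38  38  38  37  38  37]
 [134 137 138 140 102  75  75  75  76  57  41  37  37  37  37  38  36]
 [135 137 138 101  77  75  74  75  76  58  40  36  37  36  37  37  37]
 [136 138 138 140 132  94  74  75  75  58  42  38  38  39  39  39  38]]
185 [76 76 76 76 76 76 75 75 76 75 75 76 76 76 75 75 76 76 76 75 76 76 76 75
 76 76 75 75 75 75 74 75 75 75 75 75 75 75 75 99]
188 [ 76  75  76  76  76  76  76  69  43  37  38  38  37  37  38  38  38  36
  37  37  35  38  36  38  38  39  38  43  59  76  76  76  76  76  75  75
  75  93 125 125]
191 [78 79 79 79 79 79 78 69 36 38 37 37 38 38 37 37 37 37 37 37 37 37 37 38
 39 39 39 38 49 71 78 79 79 78 78 77 78 78 78 78]
194 [ 77  77  77  77  78  77  72  54  38  37  39  37  38  37  38  37  37  37
  38  36  37  38  38  37  38  38  37  39  45  63  77  77  78  77  77  77
  77  77  77 101]
197 [74 75 75 75 75 75 68 42 36 37 38 36 38 38 38 37 37 35 37 36 36 37 37 38
 37 38 38 38 40 56 75 74 74 73 75 74 74 74 75 82]
```

carry_out --rows '[0,8,-0.5,0,0,0,20,-1.4,0,0,0,34,-1.4,0,0,0,44,-1.4,0,0,0,49.4,-1.4,0,0,0,49.4,-1.4,0,0,0,49.4,-1.4,0,0,0,49.4,-1.4,0,0,0,49.4,-1.4,0,0,0,49.4,-1.4,0,0]'

```text
time: 11.57
position: [544.4, -194.4, 205.5]
orientation: [0.0, 0.993, -0.117, 0.0]
contact_force: [0.5, 0.3, -6.0]
gripper_width: 15.2
```

```bash
python3 - <<'E'
from m import *
for i in range(2):
  s=env.read_state();c=cam("wrist");g=grab("wrist","wrist5.png")
  print(s["time"],s["position"],s["orientation"],s["gripper_width"],s["contact_force"])
pz=np.array(s["position"]);q=np.array(s["orientation"]);M=Ro.from_quat(q[[1,2,3,0]]).as_matrix()
print("to go (tool)",M.T@(np.array([544.97,-194.31,pz[2]])-pz), "yaw",2*np.arctan2(q[2],q[1]))
f=np.clip(255*(g/255.)**.6,0,255).astype(np.uint8)
cv2.imwrite('pics/w5z.png',cv2.resize(f[130:250,180:340],(800,600),interpolation=cv2.INTER_CUBIC)[...,::-1])
E
```

```text
11.5667 [ 544.42 -194.36  205.45] [ 0.    0.99 -0.12  0.  ] 15.217153124309577 [ 0.47  0.26 -6.04]
11.6167 [ 544.5  -194.39  205.47] [ 0.    0.99 -0.12  0.  ] 15.663428807057452 [ 0.31  0.83 -4.37]
to go (tool) [ 0.44 -0.19  0.  ] yaw -0.23434031361054794
```

View pics/w5z.png

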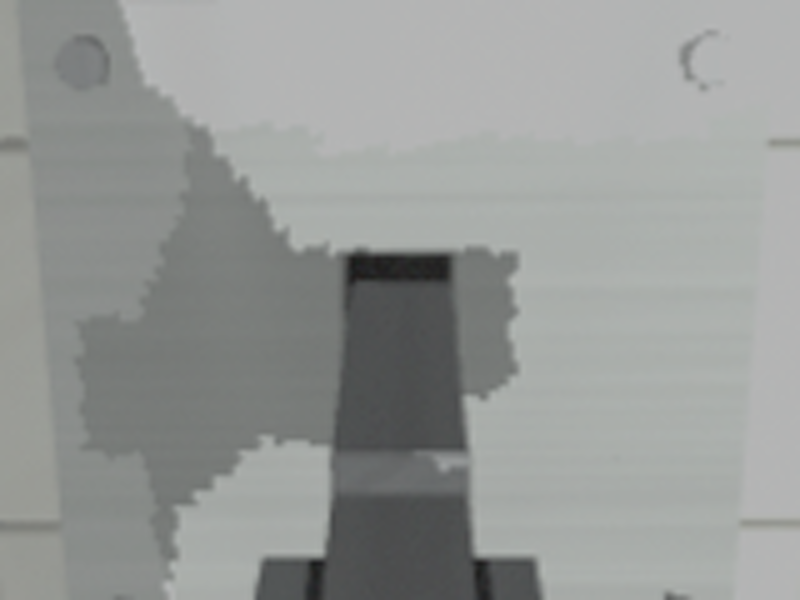

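The dark slot strip (crop x 345–452, y 255–280) lies right behind the blade's lower end, centred to about 0.3 mm. I'll lower gently and watch the force.

carry_out --rows '[0,0.4,-0.2,2,0,0,0.4,-0.2,5,0,0,0.4,-0.2,8,0,0,0.4,-0.2,10,0,0,0.4,-0.2,11.5,0,0,0.4,-0.2,13,0,0,0.4,-0.2,14,0,0,0.4,-0.2,15,0,0,0.4,-0.2,16,0,0,0.4,-0.2,16,0]'

```text
time: 12.5
position: [545.1, -194.2, 189.1]
orientation: [-0.0, 0.993, -0.117, -0.0]
contact_force: [0.1, -0.6, -4.0]
gripper_width: 15.3
```

carry_out --rows '[0,0,0,1.5,0,0,0,0,3,0,0,0,0,4.5,0,0,0,0,6,0,0,0,0,7.5,0,0,0,0,9,0,0,0,0,10,0,0,0,0,10,0]'

```text
time: 13.17
position: [545.1, -194.2, 179.0]
orientation: [-0.0, 0.993, -0.117, -0.0]
contact_force: [0.1, 0.4, -4.6]
gripper_width: 15.3
```

carry_out --rows '[0,0,0,2,0,0,0,0,4,0,0,0,0,6,0,0,0,0,8,0,0,0,0,10,0,0,0,0,12,0,0,0,0,14,0,0,0,0,16,0,0,0,0,18,0,0,0,0,20,0,0,0,0,22,0,0,0,0,24,0,0,0,0,25.5,0,0,0,0,26.5,0,0,0,0,26.5,0,0,0,0,26.5,0,0,0,0,26.5,0,0,0,0,26.5,0]'

```text
time: 14.67
position: [545.2, -194.3, 152.9]
orientation: [-0.0, 0.993, -0.117, 0.0]
contact_force: [0.1, -0.2, -5.1]
gripper_width: 15.4
```

```bash
python3 - <<'E'
from h import *
np.set_printoptions(precision=2,suppress=True)
s=env.read_state();w=grab("wrist","wrist6.png");a=grab("side","side6.png");b=grab("scene","scene6.png")
print(s["time"],s["position"],s["orientation"],s["gripper_width"],s["contact_force"],np.abs(s["qd"]).max())
f=lambda i,x,y,ww,h,W,H:cv2.resize(np.clip(255*(i[y:y+h,x:x+ww]/255.)**.6,0,255).astype(np.uint8),(W,H),interpolation=cv2.INTER_CUBIC)
cv2.imwrite('pics/fin.png',np.hstack([f(w,160,100,200,225,400,450),f(a,190,80,133,150,400,450)])[...,::-1])
E
```

```text
14.6667 [ 545.2  -194.27  152.91] [-0.    0.99 -0.12  0.  ] 15.406223533817995 [ 0.06 -0.21 -5.1 ] 0.002077322694254756
```

View pics/fin.png

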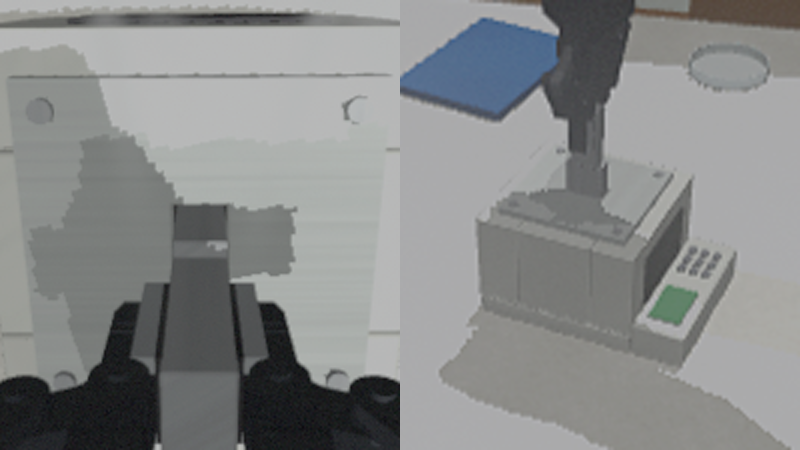

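The blade is in the slot (wrist view: it enters the plate at crop y≈205, with the shoulder above it). Only the bar's weight (about 5 N) is on the wrist, and the arm is still. Handing in.

```bash
python3 -c "
from h import *
print(env.finish_job());s=env.read_state();print(s['time'],s['position'],s['contact_force'],s['gripper_width'])"
```

```text
the job is handed in; nothing more can be done
None
the job is handed in; nothing more can be done
```

I slid the dark fixture's jaw back about 40 mm and lifted the bar out by its tang. I then lowered its blade through the gauge slot and handed the job in at 14.7 s with the bar still gripped; no verdict was reported.

- **Depth:** the lower end is about 39.6 mm below the plate's upper face. That figure is worked out from the tool height (152.9 mm) and the grip offset, not seen directly. The blade edge stayed at the same pixel row through the last wrist view measured, before insertion, so I saw no slip in the fingers.
- **Alignment:** the last camera measurements put the blade within about 0.5 mm of the slot's centre and 0.01 rad of its line.
- **Forces:** the wrist carried about 5 N, which is roughly the bar's weight, and I saw no rise in force while lowering. The finger opening was 15.4 mm on the 16 mm tang, and the joints were still.
- **Bystanders:** I never moved near the collar, notched block or puck, but I did not measure their positions again at the end.
- **Disagreements:** the scene and side cameras differed from the wrist camera by about 4–7 mm on the fixture and 4–6 mm on the slot. I used the wrist camera's measurements for both. After hand-in the state could no longer be read, so I could not check the final second.

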